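# Unlock the ball tray and hold it over the open check valve

### The job

Turn the dock's flat hand wheel one full turn counter-clockwise by its knob to draw the keeper bar off the tray. Then lift the tray by its upright grip, keeping the loose steel ball in its shallow pocket, and carry it to the brass valve in the low vise. Finish while still holding the tray, level and still, with its ball pocket straight above the valve's open mouth and about 10 cm higher, clear of everything else, and leave the other things on the bench where they are.

Things in the scene. Friction and masses are not known exactly. Their poses are not given: they have to be found in the camera images.
- wheel (a joint): Hand wheel of the tray dock (steel ring, 132 mm outer diameter, lying flat, vertical axis), angle in rad: 0 at the start (shut), grows when turned counter-clockwise seen from above, stop at 6.4. It turns with light friction (about 1 N at the knob) and stays where it is left. It drives the keeper bar: 8 mm of travel per rad.
- wheel_centre (a point): Centre of the hand wheel on its vertical axis, at the height of the wheel's top face (62 mm above the bench); fixed to the dock. Nothing of the wheel but the knob and its pin (2 mm) rises above this height. The dock is bolted to the bench.
- knob_top (a point): Centre of the top of the upright round black knob on the hand wheel: 23 mm diameter, 40 mm tall (from 64 to 104 mm above the bench), standing 55 mm from the wheel's axis. It spins freely on its own pin, so it can be gripped from above and led round the circle without turning the hand.
- keeper_tip (a point): Middle of the upper edge of the free end of the keeper, a steel bar 18 mm wide and 10 mm thick. At the start it reaches 42 mm over the tray's end, 2 mm above the tray plate, and blocks lifting; it draws straight back towards the wheel and clears the tray at about 5.3 rad of the wheel (50 mm back after a full turn).
- tray: Flat aluminium tray 84 (x) x 184 (y) x 6 mm, about 0.3 kg, lying in the nest of the dock (lips 6 mm high, 2.5 mm play). Origin: centre of its underside, 12 mm above the bench at the start; z up; +y points to the wheel end (two brass studs 18 mm dia, 12 tall), -y to the pocket end. An upright flat grip stands at the middle: 14 mm thick (x), 44 mm long (y), its top 61 mm above the origin. Take it by this grip, fingers closing along x.
- pocket (a point): Centre of the floor of the tray's shallow round pocket, at (0, -58, 6) mm in the tray's frame: 44 mm inner diameter, 52 mm outer, rim only 4 mm high.
- ball_center (a point): Centre of the loose steel ball, 32 mm diameter, 0.13 kg, that lies in the pocket and can roll about 11 mm any way. It rolls over the rim if the tray tips by about 40 degrees or is jerked.
- valve_mouth (a point): Centre of the open upper mouth (48 mm outer, 38 mm inner diameter) of the upright brass check valve clamped in the low red vise, 85 mm above the bench; the vise (150 x 100 mm foot, jaws 62 mm high) is bolted down, and nothing on it is higher than the valve.
- flux_jar: Bystander: white round jar, 52 mm diameter, 85 mm tall; leave it alone.
- wrench: Bystander: steel wrench lying flat; leave it alone.
- hammer: Bystander: hammer lying flat; leave it alone.
- tee: Bystander: copper pipe tee, 80 mm long, lying; leave it alone.
- carton: Bystander: small flat carton 50 x 160 x 35 mm; leave it alone.
- union: Bystander: small brass union standing up, 32 mm diameter, 30 mm tall; leave it alone.
- vise: The low red vise with the valve, fixed; origin at the centre of its underside.
- dock: The grey tray dock with nest and hand wheel, fixed; 120 mm (x) x 350 mm (y); origin at bench height under the middle of the nest; +y points to the wheel, whose axis stands 175 mm away; the wheel's housing is 50 mm high.
Not all that is in view belongs to the job. Leave any blue, green or red look-alike of the part that bears ball_center alone.

How it is judged:
By the outcome, as a careful person would: the job done as asked, in the order asked, and still so for the second after the job is handed in, while the arm keeps its last pose, push and grip.
It also fails if it takes over 69 s, if anything falls off the work surface, if the arm or the gripper's body presses on something with over 40 N, if the wrist force passes 120 N, or if a joint passes its speed limit or range.

### The arm

A 6-joint arm with a two-finger parallel gripper is mounted at the origin on the work surface. World frame = base frame: x ahead of the robot, y to its left, z up, the work surface at z = 0. Lengths are in m, angles in rad, forces in N, time in s.
With the tool pointing down it reaches from about 0.4 to 0.825 m from the base axis. Payload 7 kg.
Tool frame: the origin (TCP) lies midway between the tips of the shut fingers; the grasp point (between the pads) lies 19 mm behind it; z points along the fingers, y is the line along which they close (so a half turn about z gives the same grasp; the last joint's range is limited). The gripper opens to 85 mm and grips with 20 to 120 N. Pads are 22 mm wide; open, the fingers measure 114 mm over their backs; the gripper's body (76 mm by 85 mm) begins 54 mm behind the grasp point. The pads swing forward as they close: fully open they stand 13 mm farther back than shut.
Start: joints at [-0.884, 0.359, 0.012, 0, -1.224, -0.288], TCP at [0.262, -0.622, 0.231] pointing down, gripper open.
Joint ranges: [-3.07, 3.07], [-1.43, 2.12], [-1.02, 1.25], [-3.03, 1.67], [-3.05, -0], [-3.03, 3.03]. Speed limits (rad/s): [2.39, 2.39, 3.01, 3.14, 3.14, 3.14].

### API

Orientations are given as a unit quaternion [w, x, y, z].
In Python, from plant import r gives the robot as it stands.
- The arm moves only by the tool play_rows, never from a script. Its argument "commands" is a list of rows, each a list of 2 entries, a list of its own where there are three numbers: the shift along the world's x, y, z in units of 0.4 m (1.0 is 0.4 m), then the turn about the world's z in units of 90 degrees (1.0 is 90 degrees). A call has 1 to 10 rows; each row is the pose to reach, as a shift and turn from the pose commanded when the call began; what a row does not reach only later rows make up. A row lasts 1/10 s, in which the tool goes at most 50 mm and 8.59 degrees, less where a joint would pass 70% of its speed; a pose out of reach is approached as far as the arm can. A call with a number of a shift or a turn outside -1 to 1 is refused whole. A call with a gripper value outside its range is refused whole. "jaw" is the closure, from 0 (fully open) to 1 (shut), set as the call begins (left out, the last holds). The fingers move at their own pace and stop on an object; "grip_force" is the grip in N (left out, the last holds). Time passes only in rows, so rows that repeat a pose let the fingers close. It gives the time, the measured TCP pose, the force, the opening and the grip force at its end, in the units of the state.
- r.observe(): the state, without advancing time (a new reading comes with each control period).
- r.get_image(name): name is "scene" or "top" or "wrist"; returns a dict with "frame" (420x560x3 uint8, blue, green, red), "camera_matrix" (3x3 intrinsics, pixels), "R" (3x3) and "t" (3): a world point X has camera coordinates R X + t. Camera axes: x right, y down, z forward; pixel columns grow to the right and rows downward; lengths in m; the calibration is good to about 2 mm. A picture is of the moment at which its call begins. There is no depth.
- r.hand_in(): hands the job in; it is judged then, once.
Trained networks look in the newest picture that a camera, given by its name, has taken for a name from the list of things; names that differ only in an ending like _2 or _b are one class to them, and where a whole thing is asked for, a point or a joint stands for the part that bears it (a point fixed in the world has none). Each returns a list of dicts, best first, with "p" (0 to 1); they miss things now and then, are a little off and sometimes report something else, mostly with a low value. They report only what shows in the picture. A call takes as long as a camera call. They do not tell look-alikes from the thing itself.
- r.recognise(label, camera): "extent" ([left, top, right, bottom] as shares, 0 to 1, of the picture: columns of its width, rows of its height, round what is visible of it).
- r.tip_of(label, camera): "at" ([row, column] as shares, 0 to 1, of the picture: columns of its width, rows of its height: a listed point, or the origin of a listed thing).
The state is a dict: "clock": time; "joint_pos": joint angles; "dq": joint speeds; "tau": joint torques, N m; "position": TCP position; "ee_rot": TCP orientation; "contact_force": force on the tool from outside, world axes, zero at the start; "wrist_torque": the same for the moment, N m; "width": opening from 0.0 (shut) to 1.0 (fully open); "grip_force": force on a finger pad.
Only numpy, scipy, OpenCV 4.12 (cv2) and the standard library are available. Lean on these libraries where they do the work, as an engineer would, in place of code of your own. Each camera call takes 0.05 s, during which the arm holds its last target. There are 200 camera calls.

## Working session

There is one attempt and no reset: what is moved stays moved. The work goes in short steps, Python scripts to look and compute and a tool call to move; the robot and the scene stay as the last step left them, time stands still between calls to the robot, and variables do not carry over. Pictures are saved under pics/ and viewed, at most 10 in all, crops included, and the job is handed in when it is done.

Besides the shell and the picture viewer there is one more tool, called after "Request:" as a command line: name --argument value ..., lists and objects as JSON in quotes. play_rows: Moves the arm, as the interface text tells. Shifts and turns lie within -1 to 1; 1 stands for 0.4 m of shift or 90 degrees of turn. Its arguments: {"type":"object","properties":{"commands":{"type":"array"},"jaw":{"type":"number"},"grip_force":{"type":"number"}},"required":["commands"]}

```bash
ls; mkdir -p pics; cat > h.py <<'E'
from plant import r
import numpy as np, cv2
def tri(obs):
    # obs: list of (img,(row,col) shares)
    A=[];b=[]
    for im,(ro,co) in obs:
        K,R,t=map(np.array,(im["camera_matrix"],im["R"],im["t"]))
        d=R.T@np.linalg.inv(K)@np.array([co*560,ro*420,1]);d/=np.linalg.norm(d)
        c=-R.T@t.ravel();P=np.eye(3)-np.outer(d,d);A.append(P);b.append(P@c)
    X=np.linalg.lstsq(np.vstack(A),np.hstack(b),rcond=None)[0]
    res=[np.linalg.norm(P@X-q) for P,q in zip(A,b)]
    return X,max(res)
def onz(im,at,z):
    K,R,t=map(np.array,(im["camera_matrix"],im["R"],im["t"]))
    d=R.T@np.linalg.inv(K)@np.array([at[1]*560,at[0]*420,1]);c=-R.T@t.ravel()
    return c+d*(z-c[2])/d[2]
E
python3 - <<'E'
from h import *
np.set_printoptions(precision=3,suppress=True)
ims={c:r.get_image(c) for c in("scene","top")}
cv2.imwrite("pics/a.png",ims["scene"]["frame"]);cv2.imwrite("pics/b.png",ims["top"]["frame"])
for l in["wheel_centre","knob_top","keeper_tip","tray","pocket","ball_center","valve_mouth","dock","vise","flux_jar"]:
    D={c:r.tip_of(l,c) for c in ims}
    for c in D: print(l,c,[(round(d["p"],2),[round(d["at"][1]*560),round(d["at"][0]*420)]) for d in D[c][:3]])
    if all(D.values()): print("   ",*tri([(ims[c],D[c][0]["at"]) for c in D]))
o=r.observe();print(o["clock"],o["position"],o["ee_rot"])
E
```

```text
pics
wheel_centre scene [(0.84, [297, 192])]
wheel_centre top [(0.77, [240, 221])]
    [0.497 0.19  0.051] 0.00022248051264835017
knob_top scene [(0.53, [281, 172])]
knob_top top [(0.41, [239, 240])]
    [0.441 0.191 0.096] 0.0013358642891649459
keeper_tip scene [(0.66, [272, 227])]
keeper_tip top [(0.59, [290, 223])]
    [0.496 0.056 0.028] 0.0048624123214384305
tray scene [(0.66, [389, 225])]
tray top [(0.71, [307, 225])]
    [0.629 0.055 0.131] 0.16043673646360068
pocket scene [(0.73, [246, 252])]
pocket top [(0.86, [324, 227])]
    [ 0.484 -0.042  0.017] 0.003744813329500265
ball_center scene [(0.73, [316, 309]), (0.66, [239, 293]), (0.63, [239, 255])]
ball_center top [(0.67, [317, 186]), (0.55, [355, 207]), (0.51, [319, 268])]
    [ 0.651 -0.023 -0.127] 0.027640577346143103
valve_mouth scene [(0.78, [182, 295])]
valve_mouth top [(0.86, [401, 222])]
    [ 0.486 -0.25   0.085] 0.0002866738222993869
dock scene [(0.83, [258, 242]), (0.5, [244, 259]), (0.23, [123, 291])]
dock top [(0.65, [304, 225])]
    [0.489 0.009 0.009] 0.0009602941784454434
vise scene [(0.86, [188, 323])]
vise top [(0.74, [400, 224]), (0.29, [148, 202])]
    [ 0.492 -0.263  0.004] 0.0038676189113839264
flux_jar scene [(0.67, [318, 313])]
flux_jar top []
1.1 [ 0.262 -0.622  0.231] [ 0.    -0.198  0.98  -0.   ]
```

View pics/a.png

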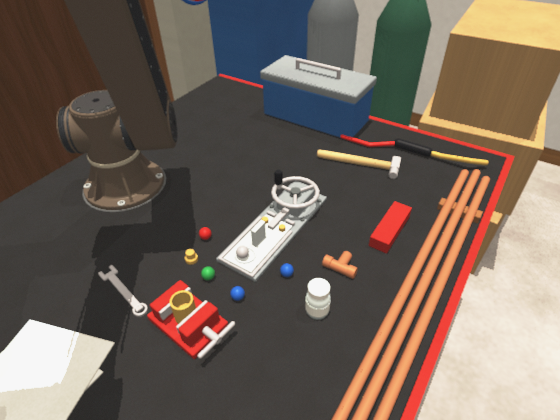

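View pics/b.png

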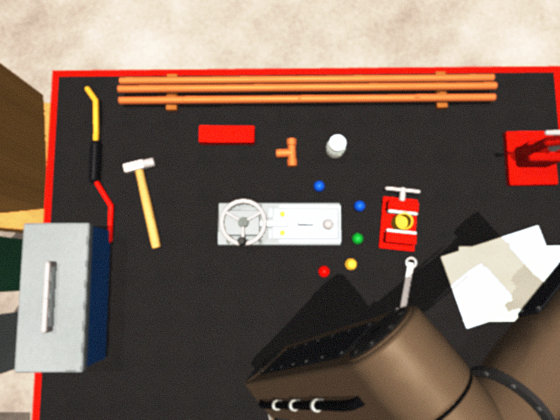

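Candidates:
- **Ball:** the steel one at scene (243,251). The look-alikes are blue (287,270) and (237,294), green (208,273) and red (205,233).
- **Valve mouth:** the brass ring at scene (181,302), top (401,222). The union at (190,257) is the look-alike.
- **Knob:** the black one, scene (279,178), top (242,240).
- **Tray grip:** the upright plate, scene (258,234), in the dock.

I choose the steel ball's tray, the ring in the red vise and the black knob. I'll check this from close by on the way over.

Request:
play_rows --commands '[[[0.5, 0.95, 0.15], 0.71], [[0.5, 0.95, 0.15], 0.71], [[0.5, 0.95, 0.15], 0.71], [[0.5, 0.95, 0.15], 0.71], [[0.5, 0.95, 0.15], 0.71], [[0.5, 0.95, 0.15], 0.71], [[0.5, 0.95, 0.15], 0.71], [[0.5, 0.95, 0.15], 0.71], [[0.5, 0.95, 0.15], 0.71], [[0.5, 0.95, 0.15], 0.71]]' --jaw 0

```text
clock: 2.1
position: [0.4641, -0.2391, 0.2924]
ee_rot: [0.001, -0.688, 0.725, -0.001]
contact_force: [0.4, 0.0, -0.4]
width: 1.0
grip_force: 0.0
```

Request:
play_rows --commands '[[[0.0, 0.7, 0.0], 0], [[0.0, 0.7, 0.0], 0], [[0.0, 0.7, 0.0], 0], [[0.0, 0.7, 0.0], 0], [[0.0, 0.7, 0.0], 0], [[0.0, 0.7, 0.0], 0], [[0.0, 0.7, 0.0], 0], [[0.0, 0.7, 0.0], 0], [[0.0, 0.7, 0.0], 0]]'

```text
clock: 3.0
position: [0.462, 0.0372, 0.2913]
ee_rot: [-0.0, -0.687, 0.727, -0.0]
contact_force: [0.5, -0.0, -0.2]
width: 0.999
grip_force: 0.0
```

```bash
cat > look.py <<'E'
from h import *
import sys
np.set_printoptions(precision=4,suppress=True)
def look(labels,name,cams=("wrist",),draw=True):
    o=r.observe();print(o["clock"],o["position"],o["ee_rot"],o["contact_force"],o["width"],o["grip_force"])
    Z=dict(wheel_centre=.062,knob_top=.104,keeper_tip=.03,pocket=.018,ball_center=.034,valve_mouth=.085,tray=.012,dock=0)
    for c in cams:
        im=r.get_image(c)
        if c=="wrist": cv2.imwrite(f"pics/{name}.png",im["frame"]);np.savez(f"{name}.npz",**im)
        for l in labels:
            for d in r.tip_of(l,c)[:2]: print(c,l,round(d["p"],2),np.round(np.array(d["at"])[::-1]*[560,420]),onz(im,d["at"],Z[l]))
E
python3 -c "
from look import *
look(['wheel_centre','knob_top','keeper_tip','pocket','ball_center','tray','valve_mouth'],'w1')"
```

```text
3.0 [0.462  0.0372 0.2913] [-0.0001 -0.6865  0.7271 -0.    ] [ 0.5255 -0.0419 -0.1885] 0.9989489881543699 0.0
wrist wheel_centre 0.84 [258. 293.] [0.4958 0.1865 0.062 ]
wrist knob_top 0.93 [306. 307.] [0.4368 0.1841 0.104 ]
wrist keeper_tip 0.54 [252. 153.] [0.4925 0.0079 0.03  ]
wrist pocket 0.24 [106. 188.] [0.6911 0.0437 0.018 ]
wrist ball_center 0.92 [197.  22.] [ 0.542  -0.1419  0.034 ]
wrist ball_center 0.78 [164. 128.] [ 0.5974 -0.0288  0.034 ]
wrist tray 0.92 [248. 157.] [0.4994 0.015  0.012 ]
wrist tray 0.26 [77. 92.] [ 0.7068 -0.0787  0.012 ]
```

View pics/w1.png

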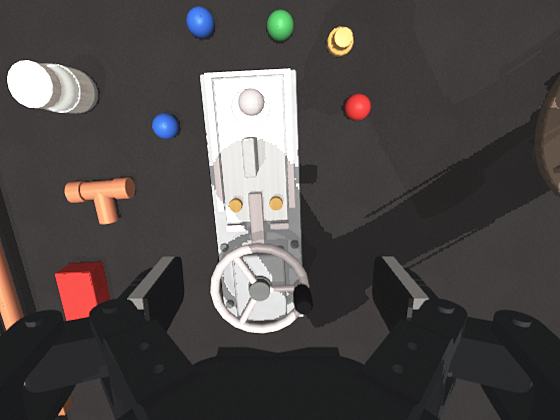

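The close wrist view shows the white/steel ball at (250,101) in the tray pocket, grip at (250,157), studs at (235,205) and (276,203), wheel hub at (259,290) and black knob top at (304,305). The coloured balls lie outside the dock, so the choice is confirmed.

```bash
python3 -c "
from look import *
im=dict(np.load('w1.npz'))
P=lambda u,v,z:onz(im,(v/420,u/560),z)
for n,a,b in [('studs',P(235,205,.03),P(276,203,.03)),('front',P(203,73,.018),P(296,69,.018)),('ballwheel',P(250,101,.034),P(259,290,.062))]:
    d=b-a;print(n,a,b,np.degrees(np.arctan2(d[1],d[0])))
print('grip top',P(250,156,.073))
A={c:r.get_image(c) for c in('scene','top')};A['wrist']=im
r.get_image('wrist')
for l in('wheel_centre','knob_top'):
    ob=[(A[c],r.tip_of(l,c)[0]['at']) for c in A if r.tip_of(l,c)]
    print(l,len(ob),*tri(ob))
print(-im['R'].T@im['t'])
"
```

```text
studs [0.5201 0.0743 0.03  ] [0.466  0.0747 0.03  ] 179.58988297936807
front [ 0.5454 -0.0904  0.018 ] [ 0.4322 -0.0884  0.018 ] 179.00454640711348
ballwheel [ 0.4896 -0.0538  0.034 ] [0.4945 0.1824 0.062 ] 88.82211436813644
grip top [0.4913 0.0074 0.073 ]
wheel_centre 2 [0.4862 0.1243 0.1658] 0.0013033596735347352
knob_top 2 [0.439  0.1942 0.0996] 0.0030971525419813415
[ 0.4582 -0.028   0.433 ]
```

Request:
play_rows --commands '[[[-0.06, 0.2, -0.1], 0], [[-0.06, 0.37, -0.25], 0], [[-0.06, 0.37, -0.25], 0], [[-0.06, 0.37, -0.25], 0], [[-0.06, 0.37, -0.25], 0], [[-0.06, 0.37, -0.25], 0], [[-0.06, 0.37, -0.25], 0]]'

```text
clock: 4.75
position: [0.4384, 0.1858, 0.1919]
ee_rot: [0.0, -0.687, 0.727, -0.0]
contact_force: [0.4, -0.0, 1.0]
width: 0.999
grip_force: 0.0
```

```bash
python3 -c "
from look import *
look(['wheel_centre','knob_top'],'w2',('wrist','scene','top'))"
```

```text
4.75 [0.4384 0.1858 0.1919] [ 0.0004 -0.6867  0.7269 -0.0001] [ 0.3905 -0.0404  1.0328] 0.9990004308898318 0.0
wrist wheel_centre 0.77 [213. 201.] [0.4951 0.1851 0.062 ]
wrist wheel_centre 0.5 [205.  57.] [0.4888 0.0682 0.062 ]
wrist knob_top 0.94 [278. 211.] [0.4379 0.1857 0.104 ]
scene wheel_centre 0.69 [298. 191.] [0.5023 0.1844 0.062 ]
scene knob_top 0.59 [279. 169.] [0.4379 0.1922 0.104 ]
top wheel_centre 0.73 [241. 221.] [0.4953 0.1883 0.062 ]
top wheel_centre 0.51 [303. 225.] [0.4824 0.0159 0.062 ]
```

Request:
play_rows --commands '[[[0, 0, -0.1], 0], [[0, 0, -0.2], 0], [[0, 0, -0.27], 0], [[0, 0, -0.3], 0], [[0, 0, -0.3], 0], [[0, 0, -0.3], 0]]'

```text
clock: 5.8
position: [0.4384, 0.1861, 0.0717]
ee_rot: [-0.0, -0.687, 0.727, -0.0]
contact_force: [-0.1, 1.0, -0.3]
width: 1.002
grip_force: 0.0
```

Request:
play_rows --commands '[[[0, 0, 0], 0], [[0, 0, 0], 0], [[0, 0, 0], 0], [[0, 0, 0], 0], [[0, 0, 0], 0], [[0, 0, 0], 0], [[0, 0, 0], 0], [[0, 0, 0], 0]]' --jaw 1 --grip_force 30

```text
clock: 6.6
position: [0.4398, 0.1866, 0.0722]
ee_rot: [0.001, -0.687, 0.727, -0.001]
contact_force: [6.8, -2.2, 1.2]
width: 0.255
grip_force: 31.5
```

Request:
play_rows --commands '[[[0.008, -0.029, 0], 0], [[0.017, -0.056, 0], 0], [[0.031, -0.081, 0], 0], [[0.051, -0.102, 0], 0], [[0.074, -0.119, 0], 0], [[0.1, -0.131, 0], 0], [[0.128, -0.137, 0], 0], [[0.157, -0.137, 0], 0], [[0.185, -0.131, 0], 0], [[0.211, -0.119, 0], 0]]'

```text
clock: 7.6
position: [0.5234, 0.1388, 0.0722]
ee_rot: [0.001, -0.687, 0.727, -0.0]
contact_force: [-4.7, 5.5, 8.4]
width: 0.258
grip_force: 32.5
```

Request:
play_rows --commands '[[[0.023, 0.017, 0], 0], [[0.043, 0.038, 0], 0], [[0.057, 0.063, 0], 0], [[0.066, 0.09, 0], 0], [[0.069, 0.119, 0], 0], [[0.066, 0.148, 0], 0], [[0.057, 0.175, 0], 0], [[0.043, 0.2, 0], 0], [[0.023, 0.221, 0], 0], [[0, 0.238, 0], 0]]'

```text
clock: 8.6
position: [0.5226, 0.2337, 0.0722]
ee_rot: [0.0, -0.687, 0.727, -0.0]
contact_force: [-1.1, -4.0, 8.7]
width: 0.256
grip_force: 32.5
```

Request:
play_rows --commands '[[[-0.026, 0.012, 0], 0], [[-0.054, 0.018, 0], 0], [[-0.083, 0.018, 0], 0], [[-0.111, 0.012, 0], 0], [[-0.137, 0, 0], 0], [[-0.16, -0.017, 0], 0], [[-0.18, -0.038, 0], 0], [[-0.194, -0.063, 0], 0], [[-0.203, -0.09, 0], 0], [[-0.206, -0.119, 0], 0]]'

```text
clock: 9.6
position: [0.4399, 0.1861, 0.0721]
ee_rot: [0.001, -0.687, 0.727, 0.0]
contact_force: [0.2, 1.1, 6.5]
width: 0.262
grip_force: 32.5
```

Request:
play_rows --commands '[[[0, 0, 0], 0], [[0, 0, 0], 0], [[0, 0, 0], 0]]'

```text
clock: 9.9
position: [0.44, 0.1857, 0.0721]
ee_rot: [0.0, -0.687, 0.727, -0.0]
contact_force: [-2.6, -0.8, 11.3]
width: 0.259
grip_force: 32.7
```

Request:
play_rows --commands '[[[0, 0, 0], 0], [[0, 0, 0], 0], [[0, 0, 0], 0], [[0, 0, 0], 0], [[0, 0, 0], 0], [[0, 0, 0], 0]]' --jaw 0

```text
clock: 10.5
position: [0.4401, 0.186, 0.0712]
ee_rot: [-0.0, -0.687, 0.727, 0.0]
contact_force: [0.2, 0.3, -0.1]
width: 1.007
grip_force: 0.0
```

Request:
play_rows --commands '[[[0, 0, 0.1], 0], [[0, 0, 0.2], 0], [[0, 0, 0.32], 0], [[0.06, -0.12, 0.36], 0], [[0.13, -0.24, 0.36], 0.02], [[0.13, -0.36, 0.36], 0.02], [[0.13, -0.44, 0.36], 0.02], [[0.13, -0.44, 0.36], 0.02], [[0.13, -0.44, 0.36], 0.02], [[0.13, -0.44, 0.36], 0.02]]'

```text
clock: 11.5
position: [0.4921, 0.0104, 0.2153]
ee_rot: [0.0, -0.698, 0.716, 0.0]
contact_force: [-0.2, 0.2, -0.0]
width: 1.003
grip_force: 0.0
```

```bash
python3 -c "
from look import *
look(['tray','ball_center','keeper_tip','knob_top','pocket'],'w3')"
```

```text
11.5 [0.4921 0.0104 0.2153] [ 0.0001 -0.6982  0.7159  0.    ] [-0.2399  0.1648 -0.0042] 1.0030338798514793 0.0
wrist tray 0.76 [277. 183.] [0.4926 0.0107 0.012 ]
wrist ball_center 0.8 [172. 149.] [ 0.5968 -0.0314  0.034 ]
wrist ball_center 0.7 [219.  26.] [ 0.5419 -0.1407  0.034 ]
wrist keeper_tip 0.63 [277. 276.] [0.4957 0.1146 0.03  ]
wrist pocket 0.76 [276. 130.] [ 0.4919 -0.0465  0.018 ]
```

View pics/w3.png

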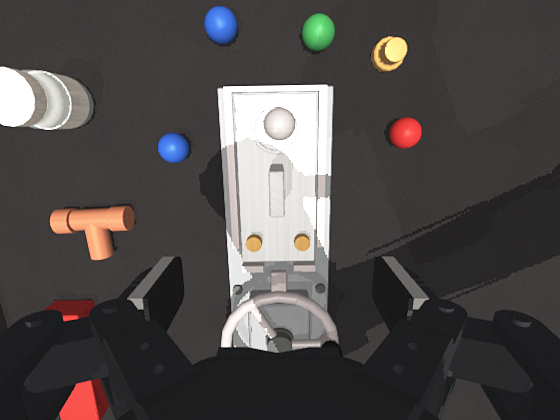

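The keeper tip (277,270) is now clear of the tray end (row 264), and the ball is in the pocket at (279,123). The grip plate is at (277,167–217). Next is a two-view height check.

```bash
python3 -c "
from look import *
a=dict(np.load('w1.npz'));b=dict(np.load('w3.npz'))
for n,p,q in [('stud',(235,205),(254,243)),('stud',(276,203),(302,242)),('ball',(250,101),(279,123)),('gripfarend',(250,138),(276,166)),('gripnearbottom',(250,176),(277,216))]:
    print(n,*tri([(i,(v/420,u/560)) for i,(u,v) in((a,p),(b,q))]))
P=lambda u,v,z:onz(b,(v/420,u/560),z)
d=P(302,242,.03)-P(254,243,.03);print(np.degrees(np.arctan2(d[1],d[0])))
print(P(277,166,.073),P(277,216,.073))
"
```

```text
stud [0.5202 0.0748 0.0274] 0.0003137774732637811
stud [0.4662 0.0763 0.0235] 1.9540689495004558e-05
ball [ 0.4891 -0.0535  0.0397] 0.00010962832975397266
gripfarend [ 0.4933 -0.0107  0.0302] 0.00020204941062175395
gripnearbottom [0.493 0.03  0.074] 3.3659416073896735e-05
179.82623431179402
[ 0.4919 -0.0165  0.073 ] [0.4931 0.0303 0.073 ]
```

Request:
play_rows --commands '[[[0, 0, -0.1], 0], [[0, 0, -0.2], 0], [[0, 0, -0.25], 0], [[0, 0, -0.25], 0], [[0, 0, -0.25], 0]]'

```text
clock: 12.3
position: [0.4925, 0.0103, 0.1158]
ee_rot: [-0.0, -0.698, 0.716, -0.0]
contact_force: [0.4, -0.2, 1.2]
width: 1.007
grip_force: 0.0
```

```bash
python3 -c "
from look import *
look(['tray','keeper_tip'],'w4')"
```

```text
12.3 [0.4925 0.0103 0.1158] [-0.0002 -0.6984  0.7157 -0.0002] [ 0.4168 -0.2092  1.2085] 1.0065511799657136 0.0
wrist tray 0.65 [278. 205.] [0.4924 0.0092 0.012 ]
wrist keeper_tip 0.56 [273. 205.] [0.4958 0.0046 0.03  ]
wrist keeper_tip 0.55 [280. 332.] [0.4929 0.1137 0.03  ]
```

View pics/w4.png

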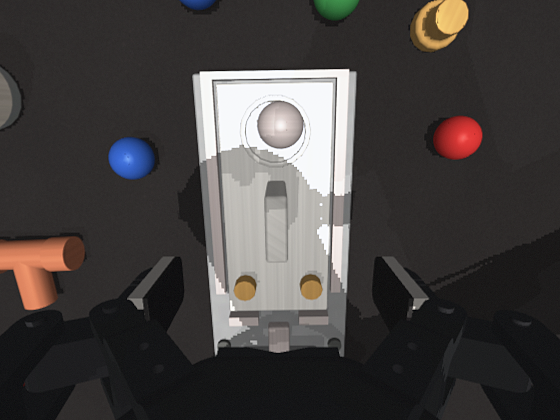

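Two-view heights: grip top edge 74 mm, studs about 27 mm, matching the text. The grip is centred between the open fingers at (277,220). I'll descend and grip it.

Request:
play_rows --commands '[[[0, -0.003, -0.08], 0], [[0, -0.003, -0.16], 0], [[0, -0.003, -0.2], 0], [[0, -0.003, -0.215], 0], [[0, -0.003, -0.215], 0], [[0, -0.003, -0.215], 0]]'

```text
clock: 13.05
position: [0.4931, 0.0092, 0.0305]
ee_rot: [0.001, -0.698, 0.716, -0.0]
contact_force: [-0.3, -0.1, 0.5]
width: 1.002
grip_force: 0.0
```

Request:
play_rows --commands '[[[0, 0, 0], 0], [[0, 0, 0], 0], [[0, 0, 0], 0], [[0, 0, 0], 0], [[0, 0, 0], 0], [[0, 0, 0], 0], [[0, 0, 0], 0], [[0, 0, 0], 0], [[0, 0, 0], 0], [[0, 0, 0], 0]]' --jaw 1 --grip_force 80

```text
clock: 14.05
position: [0.4925, 0.0089, 0.0297]
ee_rot: [0.0, -0.698, 0.716, -0.0]
contact_force: [-0.9, 0.6, 6.1]
width: 0.157
grip_force: 79.0
```

Request:
play_rows --commands '[[[0, 0, 0.003], 0], [[0, 0, 0.01], 0], [[0, 0, 0.022], 0], [[0, 0, 0.038], 0], [[0, 0, 0.056], 0], [[0, 0, 0.075], 0], [[0, 0, 0.094], 0], [[0, 0, 0.113], 0], [[0, 0, 0.132], 0], [[0, 0, 0.15], 0]]'

```text
clock: 15.05
position: [0.4921, 0.0088, 0.0901]
ee_rot: [0.0, -0.698, 0.716, -0.0]
contact_force: [0.6, -0.5, -5.7]
width: 0.156
grip_force: 78.0
```

Request:
play_rows --commands '[[[0, 0, 0.025], 0], [[0, 0, 0.06], 0], [[0, 0, 0.1], 0], [[0, 0, 0.14], 0], [[0, 0, 0.18], 0], [[0, 0, 0.215], 0], [[0, 0, 0.24], 0], [[0, 0, 0.26], 0], [[0, 0, 0.27], 0], [[0, 0, 0.27], 0]]'

```text
clock: 16.05
position: [0.4922, 0.0089, 0.1975]
ee_rot: [0.0, -0.698, 0.716, -0.0]
contact_force: [-0.5, -1.4, -4.4]
width: 0.152
grip_force: 78.0
```

```bash
python3 -c "
from look import *
look(['tray','pocket','ball_center','valve_mouth'],'w5',('wrist','scene','top'))
S,T=r.get_image('scene'),r.get_image('top')
for l in('valve_mouth','pocket'):
  a,b=r.tip_of(l,'scene'),r.tip_of(l,'top')
  if a and b: print(l,*tri([(S,a[0]['at']),(T,b[0]['at'])]))
s=cv2.resize(S['frame'][120:360,110:390],None,fx=2,fy=2);cv2.imwrite('pics/s5.png',s)
"
```

```text
16.05 [0.4922 0.0089 0.1975] [ 0.0002 -0.6981  0.716  -0.    ] [-0.5101 -1.3726 -4.36  ] 0.15153843377313184 78.03818106651306
wrist tray 0.79 [275. 250.] [0.4969 0.0813 0.012 ]
wrist tray 0.49 [392.  52.] [ 0.381  -0.1168  0.012 ]
wrist ball_center 0.87 [322.  28.] [ 0.4501 -0.1334  0.034 ]
wrist ball_center 0.84 [409. 138.] [ 0.3665 -0.0384  0.034 ]
scene tray 0.96 [253. 191.] [0.363  0.1654 0.012 ]
scene tray 0.18 [192. 262.] [ 0.3917 -0.133   0.012 ]
scene pocket 0.87 [236. 203.] [0.3566 0.0941 0.018 ]
scene ball_center 0.72 [240. 292.] [ 0.5557 -0.1534  0.034 ]
scene ball_center 0.66 [287. 267.] [ 0.6058 -0.0381  0.034 ]
scene valve_mouth 0.78 [180. 295.] [ 0.4831 -0.2523  0.085 ]
top tray 0.56 [311. 216.] [ 0.5139 -0.0078  0.012 ]
top pocket 0.96 [331. 220.] [ 0.5027 -0.0656  0.018 ]
top ball_center 0.66 [401. 224.] [ 0.4873 -0.2622  0.034 ]
top ball_center 0.63 [323. 270.] [ 0.3601 -0.0393  0.034 ]
valve_mouth [ 0.4855 -0.2485  0.0782] 0.00029946822702719755
pocket [ 0.4851 -0.049   0.1778] 0.002828667107199577
```

View pics/w5.png

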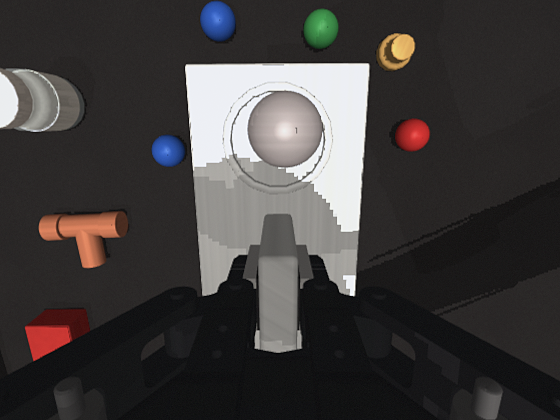

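View pics/s5.png

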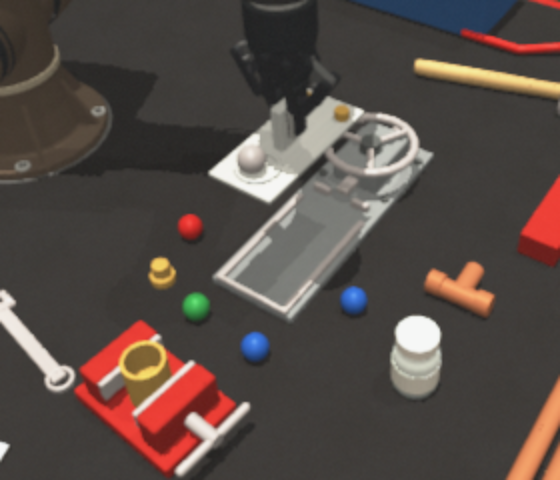

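The tray hangs level, with the ball in the pocket at (285,128) in the wrist view. The pocket floor should be about 186 mm high. I'll carry it part way and look at the valve again.

Request:
play_rows --commands '[[[0, -0.006, 0], 0], [[0, -0.02, 0], 0], [[0, -0.045, 0], 0], [[0, -0.08, 0], 0], [[0, -0.125, 0], 0], [[0, -0.175, 0], 0], [[0, -0.22, 0], 0], [[0, -0.26, 0], 0], [[0, -0.285, 0], 0], [[0, -0.3, 0], 0]]'

```text
clock: 18.1
position: [0.4918, -0.1126, 0.1972]
ee_rot: [-0.0, -0.698, 0.716, 0.0]
contact_force: [0.6, 0.1, -3.9]
width: 0.153
grip_force: 78.0
```

Request:
play_rows --commands '[[[0, 0, 0], 0], [[0, 0, 0], 0]]'

```text
clock: 18.3
position: [0.4921, -0.1112, 0.1973]
ee_rot: [0.0, -0.698, 0.716, 0.0]
contact_force: [0.2, 0.6, -4.2]
width: 0.151
grip_force: 78.0
```

```bash
python3 -c "
from look import *
b=dict(np.load('w5.npz'));print('pocket in w5',onz(b,(135/420,278/560),.188),onz(b,(136/420,278/560),.186))
for u,v in((188,65),(368,64),(356,295),(203,295)):print(onz(b,(v/420,u/560),.186))
look(['valve_mouth','pocket','ball_center'],'w6',('wrist','scene','top'))
"
```

```text
pocket in w5 [ 0.4904 -0.0505  0.188 ] [ 0.4904 -0.05    0.186 ]
[ 0.5298 -0.0819  0.186 ]
[ 0.4494 -0.0803  0.186 ]
[0.4502 0.0353 0.186 ]
[0.5332 0.0332 0.186 ]
18.3 [ 0.4921 -0.1112  0.1973] [ 0.     -0.698   0.7161  0.    ] [ 0.197   0.5512 -4.174 ] 0.15087095368062603 78.03890705108643
wrist valve_mouth 0.63 [271.   1.] [ 0.4925 -0.2587  0.085 ]
wrist ball_center 0.85 [177. 260.] [ 0.5988 -0.04    0.034 ]
wrist ball_center 0.78 [400. 248.] [ 0.3666 -0.0475  0.034 ]
scene valve_mouth 0.85 [179. 299.] [ 0.4867 -0.2594  0.085 ]
scene pocket 0.93 [202. 236.] [ 0.3585 -0.0557  0.018 ]
scene pocket 0.68 [198. 234.] [ 0.3461 -0.0574  0.018 ]
scene ball_center 0.65 [288. 266.] [ 0.6071 -0.034   0.034 ]
scene ball_center 0.6 [205. 273.] [ 0.4561 -0.1526  0.034 ]
top valve_mouth 0.7 [406. 290.] [ 0.3057 -0.2557  0.085 ]
top valve_mouth 0.67 [404. 221.] [ 0.4904 -0.2572  0.085 ]
top pocket 0.64 [379. 217.] [ 0.5101 -0.204   0.018 ]
top ball_center 0.4 [323. 270.] [ 0.3585 -0.0376  0.034 ]
top ball_center 0.38 [357. 236.] [ 0.4549 -0.1368  0.034 ]
```

View pics/w6.png

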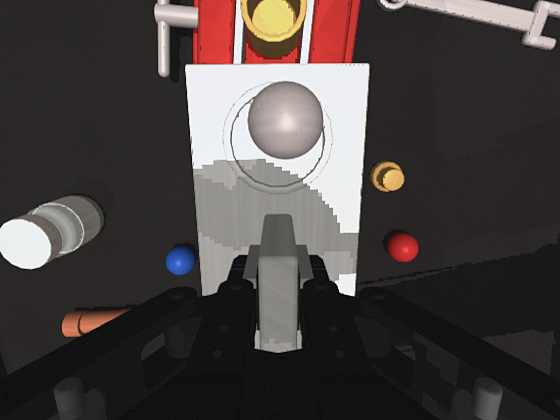

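The ball is still in the pocket (285,120). The valve mouth shows at the upper edge, about (274,12), ahead of the tray end at row 64. I'll fit the mouth circle in all three views.

```bash
cat > fit.py <<'E'
from look import *
S,T=r.get_image('scene'),r.get_image('top');W=dict(np.load('w6.npz'))
def proj(im,X):
    p=(np.array(im['R'])@X.T+np.array(im['t']).reshape(3,1));q=np.array(im['camera_matrix'])@p;return (q[:2]/q[2]).T
th=np.linspace(0,2*np.pi,60)
circ=lambda c,R,z:np.c_[c[0]+R*np.cos(th),c[1]+R*np.sin(th),0*th+z]
c=(0.487,-0.254);tiles=[]
for im,x0,y0,w,h,f in((S,140,265,80,75,5),(T,370,190,66,62,6),(W,220,0,110,70,5)):
    t=cv2.resize(im['frame'][y0:y0+h,x0:x0+w],(400,int(400*h/w)),interpolation=cv2.INTER_CUBIC);k=400/w
    for R,col in((.024,(0,255,0)),(.019,(255,0,255))):
        cv2.polylines(t,[np.int32((proj(im,circ(c,R,.085))-[x0,y0]+.5)*k)],True,col,1)
    print(x0,y0,k,t.shape); tiles.append(t[:300])
H=np.zeros((600,800,3),np.uint8)
for t,(i,j) in zip(tiles,((0,0),(0,400),(300,0))): H[i:i+t.shape[0],j:j+400]=t[:300]
cv2.imwrite('pics/fit.png',H)
for n,im in(('S',S),('T',T),('W',W)):
    J=(proj(im,np.array([[.487,-.254,.085],[.497,-.254,.085],[.487,-.244,.085]])));print(n,J[0],J[1]-J[0],J[2]-J[0])
E
python3 fit.py
```

```text
140 265 5.0 (375, 400, 3)
370 190 6.0606060606060606 (375, 400, 3)
220 0 3.6363636363636362 (254, 400, 3)
S [180.919  296.8146] [3.6535 2.1755] [ 3.3565 -3.4356]
T [402.6975 222.0468] [-0.1509 -3.6535] [-3.6803  0.0304]
W [279.3848   8.3734] [-14.0847   0.404 ] [ 0.3363 15.7452]
```

View pics/fit.png

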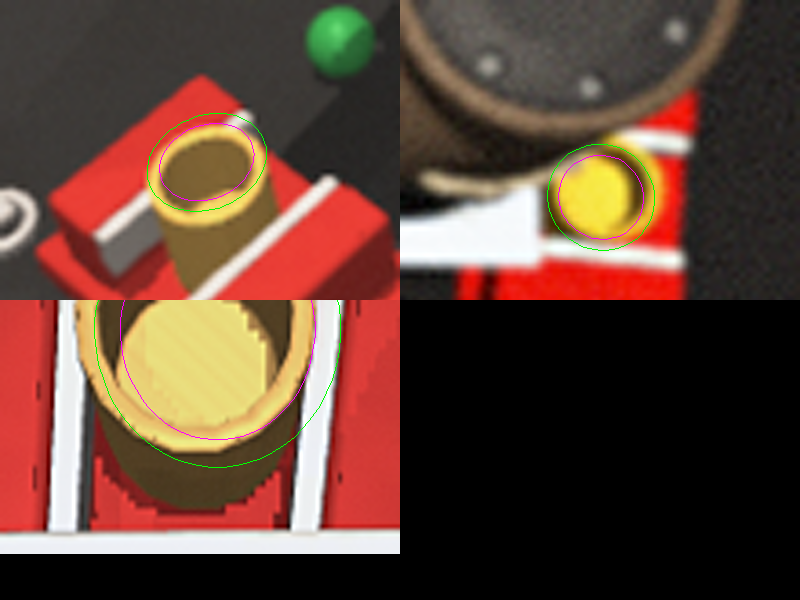

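All three views agree on the mouth centre: about (0.491, -0.258). The pocket sits about 57.5 mm ahead of the TCP in -y, so the remaining shift is about -0.089 m in y.

Request:
play_rows --commands '[[[0, -0.006, 0], 0], [[0, -0.02, 0], 0], [[0, -0.045, 0], 0], [[0, -0.078, 0], 0], [[0.002, -0.115, 0], 0], [[0.002, -0.15, 0], 0], [[0.002, -0.182, 0], 0], [[0.002, -0.205, 0], 0], [[0.002, -0.218, 0], 0], [[0.002, -0.223, 0], 0]]'

```text
clock: 20.0
position: [0.4928, -0.201, 0.1972]
ee_rot: [-0.0, -0.698, 0.716, 0.0]
contact_force: [-0.5, -0.1, -4.1]
width: 0.156
grip_force: 78.0
```

Request:
play_rows --commands '[[[0, 0, 0], 0], [[0, 0, 0], 0], [[0, 0, 0], 0], [[0, 0, 0], 0], [[0, 0, 0], 0], [[0, 0, 0], 0], [[0, 0, 0], 0], [[0, 0, 0], 0], [[0, 0, 0], 0], [[0, 0, 0], 0]]'

```text
clock: 21.0
position: [0.4929, -0.2004, 0.1973]
ee_rot: [0.0, -0.698, 0.716, -0.0]
contact_force: [-1.0, -1.1, -4.2]
width: 0.151
grip_force: 78.0
```

```bash
cat > fin.py <<'E'
from look import *
o=r.observe();print(o['clock'],o['position'],o['ee_rot'],o['dq'],o['grip_force'])
S,W=r.get_image('scene'),r.get_image('wrist')
def proj(im,X):
    p=(np.array(im['R'])@X.T+np.array(im['t']).reshape(3,1));q=np.array(im['camera_matrix'])@p;return (q[:2]/q[2]).T
th=np.linspace(0,2*np.pi,60)
circ=lambda c,R,z:np.c_[c[0]+R*np.cos(th),c[1]+R*np.sin(th),0*th+z]
c=(0.491,-0.2577)
t=cv2.resize(S['frame'][190:340,120:240],(400,500),interpolation=cv2.INTER_CUBIC);k=400/120
w=cv2.resize(W['frame'],(400,300))
for R,z,col in((.024,.085,(0,255,0)),(.026,.1896,(255,0,255)),(.022,.1856,(255,0,0))):
    cv2.polylines(t,[np.int32((proj(S,circ(c,R,z))-[120,190]+.5)*k)],True,col,1)
    if z>.1: cv2.polylines(w,[np.int32(proj(W,circ(c,R,z))*400/560)],True,col,1)
H=np.zeros((500,800,3),np.uint8);H[:,:400]=t;H[:300,400:]=w
cv2.imwrite('pics/fin.png',H)
E
python3 fin.py
```

```text
21.0 [ 0.4929 -0.2004  0.1973] [ 0.     -0.6981  0.716  -0.    ] [ 0.0004  0.0004  0.0001  0.0011  0.0003 -0.0022] 78.01561117172241
```

View pics/fin.png

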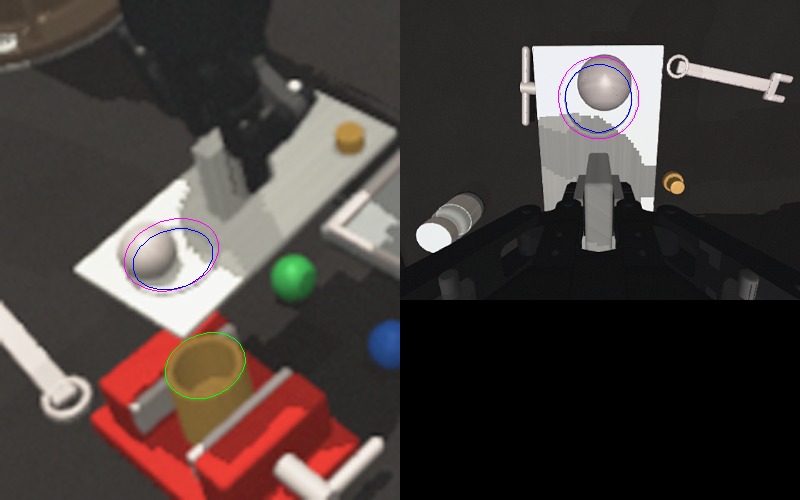

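The projected mouth circle matches the valve in the scene view. The pocket circles match in the wrist view, where the rim runs 558–638 by 58–138 in the mosaic. One last numeric check of pocket against mouth.

```bash
python3 -c "
from look import *
A={c:r.get_image(c) for c in('scene','top','wrist')}
for k in range(2):
  for c in A:
    r.get_image(c)
    for l,z in(('pocket',.1856),('valve_mouth',.085)):
      for d in r.tip_of(l,c)[:1]: print(c,l,round(d['p'],2),onz(A[c],d['at'],z))
"
```

```text
scene pocket 0.83 [ 0.4944 -0.2603  0.1856]
scene valve_mouth 0.83 [ 0.4928 -0.2523  0.085 ]
top pocket 0.63 [ 0.4824 -0.2549  0.1856]
wrist pocket 0.6 [ 0.493  -0.257   0.1856]
scene pocket 0.94 [ 0.4914 -0.2624  0.1856]
scene valve_mouth 0.69 [ 0.485  -0.2584  0.085 ]
top pocket 0.63 [ 0.482  -0.2629  0.1856]
top valve_mouth 0.72 [ 0.4897 -0.2492  0.085 ]
wrist pocket 0.73 [ 0.4921 -0.2567  0.1856]
```

```bash
python3 -c "
from plant import r
print(r.hand_in())"
```

```text
the job is handed in; nothing more can be done
None
```

I handed the job in at about 21 s on the clock. The wheel was turned one full turn counter-clockwise, and the arm is holding the tray level and still, ball in its pocket. The pocket is about 10 cm above the valve mouth and centred to within a few millimetres by the camera estimates. The simulator returned no verdict.

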